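Fit worm-drive bands to the bench dust-extraction manifold

TASK

Free the cam lever, draw the dust-extraction manifold forward by its handle all the way to its front stop and lock it there with the cam lever. Then slide every clamp band that is on the bench over a barbed stub of its own, all the way up to the stub's collar, and turn its thumb key clockwise until the band is snug on the stub. Leave the other things on the bench where they are.

Things in the scene. Friction and masses are not known exactly. Their poses are not given: they have to be found in the camera images.
- carriage (a joint): the manifold, a grey box (350 mm wide, 130 mm deep, top 165 mm above the table) sliding on a low slideway. Value in m: 0 = pushed right back, 0.08 = drawn forward (towards the robot, along the slideway's -x axis) against its front stop. It takes about 3 N to slide when the cam lever is free and will not slide when the lever is locked
- slideway: the fixed slideway under the manifold, 320 x 440 mm, 20 mm high; origin under its centre on the table; its x axis points away from the robot along the slide direction and along the stubs, its y axis to the left along the row of stubs. It is never turned more than 0.1 rad from the world axes
- pull_handle (a point): point in the middle of the black upright handle plate on top of the manifold; plate 14 mm thick along the slideway's x, 70 mm wide along y, its top 19 mm above this point and its foot (the manifold's top) 27 mm below; the white filter cartridge lies 41 mm behind
- cam_lever (a joint): cam lever at the slideway's left end (+y). Value in rad: 0 = free, lever leaning towards the robot 32 degrees from upright; 1.1 = locked, leaning away from the robot 32 degrees. Stays where it is left; it takes about 0.25 N m (3 N at the ball). The brake bites from about 0.9 rad
- lever_tip (a point): centre of the black ball (24 mm across) at the end of the cam lever's 12 mm steel rod; it moves on a circle of 85 mm in the upright plane of the slideway's x axis, round a pivot 74 mm above the table
- stub1_home (a point): point on the axis of the left barbed stub where the centre of a band's bore belongs; 130 mm above the table, x axis along the stub, away from the robot. The black round stub, 36 mm across, points at the robot and ends 37 mm in front of this point, the last 14 mm tapering to 24 mm; 17 mm behind this point a collar 49 mm across stops the band. Stubs are 125 mm apart
- stub2_home (a point): point on the axis of the middle barbed stub where the centre of a band's bore belongs; 130 mm above the table, x axis along the stub, away from the robot. The black round stub, 36 mm across, points at the robot and ends 37 mm in front of this point, the last 14 mm tapering to 24 mm; 17 mm behind this point a collar 49 mm across stops the band. Stubs are 125 mm apart
- stub3_home (a point): point on the axis of the right barbed stub where the centre of a band's bore belongs; 130 mm above the table, x axis along the stub, away from the robot. The black round stub, 36 mm across, points at the robot and ends 37 mm in front of this point, the last 14 mm tapering to 24 mm; 17 mm behind this point a collar 49 mm across stops the band. Stubs are 125 mm apart
- band1: a steel worm-drive clamp band, one of up to three alike (None if absent), any stub will do; stands on its flat foot, 44 (x) x 50 mm; origin: centre of the foot's underside, x along the bore, z up. A lug 26 (x) x 12 (y) mm on top, 64 to 96 mm high, to lift it by, fingers closing along y. Worm housing with the upright screw on the -y side (the right), 46 mm from the bore's axis; a tail reaches 37 mm out on +y. 230 g
- band1_bore (a point): centre of this band's bore, 40 mm above the foot's underside; the bore is 34 mm long and 44 mm across (eight-sided, a corner on top). Let go on a stub, the band hangs with this point about 4 mm below the stub's axis
- band1_key (a point): middle of the grey thumb key on top of this band's upright screw; the key is a flat blade 38 mm long, 8 mm thick and 26 mm high (from 68 to 94 mm above the foot's underside); with the screw at 0 the blade lies along the band's x and turns with the screw. With the screw on the right of the stub (as seen from the robot) the turning presses the band against the collar; with the band reversed it creeps off
- band1_screw (a joint): angle of this band's screw in rad: 0 = wide open, 3.3 = end of thread, growing as the key turns CLOCKWISE seen from above. It lifts a rubber shoe out of the foot into the bore, 3.2 mm per rad. On a stub the shoe meets it at about 2.75 rad and the screw goes stiff: snug. Before that it takes about 0.08 N m; it stays where it is left. Above 1 rad the band hardly passes over a stub
- band2: a steel worm-drive clamp band, one of up to three alike (None if absent), any stub will do; stands on its flat foot, 44 (x) x 50 mm; origin: centre of the foot's underside, x along the bore, z up. A lug 26 (x) x 12 (y) mm on top, 64 to 96 mm high, to lift it by, fingers closing along y. Worm housing with the upright screw on the -y side (the right), 46 mm from the bore's axis; a tail reaches 37 mm out on +y. 230 g
- band2_bore (a point): centre of this band's bore, 40 mm above the foot's underside; the bore is 34 mm long and 44 mm across (eight-sided, a corner on top). Let go on a stub, the band hangs with this point about 4 mm below the stub's axis
- band2_key (a point): middle of the grey thumb key on top of this band's upright screw; the key is a flat blade 38 mm long, 8 mm thick and 26 mm high (from 68 to 94 mm above the foot's underside); with the screw at 0 the blade lies along the band's x and turns with the screw. With the screw on the right of the stub (as seen from the robot) the turning presses the band against the collar; with the band reversed it creeps off
- band2_screw (a joint): angle of this band's screw in rad: 0 = wide open, 3.3 = end of thread, growing as the key turns CLOCKWISE seen from above. It lifts a rubber shoe out of the foot into the bore, 3.2 mm per rad. On a stub the shoe meets it at about 2.75 rad and the screw goes stiff: snug. Before that it takes about 0.08 N m; it stays where it is left. Above 1 rad the band hardly passes over a stub
- band3: a steel worm-drive clamp band, one of up to three alike (None if absent), any stub will do; stands on its flat foot, 44 (x) x 50 mm; origin: centre of the foot's underside, x along the bore, z up. A lug 26 (x) x 12 (y) mm on top, 64 to 96 mm high, to lift it by, fingers closing along y. Worm housing with the upright screw on the -y side (the right), 46 mm from the bore's axis; a tail reaches 37 mm out on +y. 230 g
- band3_bore (a point): centre of this band's bore, 40 mm above the foot's underside; the bore is 34 mm long and 44 mm across (eight-sided, a corner on top). Let go on a stub, the band hangs with this point about 4 mm below the stub's axis
- band3_key (a point): middle of the grey thumb key on top of this band's upright screw; the key is a flat blade 38 mm long, 8 mm thick and 26 mm high (from 68 to 94 mm above the foot's underside); with the screw at 0 the blade lies along the band's x and turns with the screw. With the screw on the right of the stub (as seen from the robot) the turning presses the band against the collar; with the band reversed it creeps off
- band3_screw (a joint): angle of this band's screw in rad: 0 = wide open, 3.3 = end of thread, growing as the key turns CLOCKWISE seen from above. It lifts a rubber shoe out of the foot into the bore, 3.2 mm per rad. On a stub the shoe meets it at about 2.75 rad and the screw goes stiff: snug. Before that it takes about 0.08 N m; it stays where it is left. Above 1 rad the band hardly passes over a stub
- cushion: black rubber casing cushion, disc 72 mm across, 20 mm high; origin at the underside; a bystander, leave it where it is
- loupe: black eye loupe, 38 mm across, 36 mm high; origin at the underside; a bystander, leave it where it is
- blower: blue rubber dust blower, 120 mm long, 60 mm high; origin at the underside; a bystander, leave it where it is
- pliers: pliers, 160 mm long; origin at the underside; a bystander, leave it where it is
There are look-alikes about, which are no part of the job. Leave any orange or yellow look-alike of the band3 alone.

How it is judged:
On the way, in this order (a step that is already met when the one before it is completed fails the run):
1. the manifold is drawn forward against its stop with the cam lever free (value of joint carriage above 0.074 m and value of joint cam_lever below 0.6 rad), for 0.2 s.
2. the cam lever locks the manifold at the stop, before any band is on a stub (value of joint carriage above 0.074 m and value of joint cam_lever above 0.95 rad and not (distance between band1_bore and stub1_home below 0.05 m or distance between band1_bore and stub2_home below 0.05 m or distance between band1_bore and stub3_home below 0.05 m) and not (distance between band2_bore and stub1_home below 0.05 m or distance between band2_bore and stub2_home below 0.05 m or distance between band2_bore and stub3_home below 0.05 m) and not (distance between band3_bore and stub1_home below 0.05 m or distance between band3_bore and stub2_home below 0.05 m or distance between band3_bore and stub3_home below 0.05 m)), for 0.2 s.
At the end, for the whole second after the job is handed in: the manifold is within 6 mm of its front stop and the cam lever locked (over 0.95 rad); every band present sits on a stub of its own, within 8 mm of the collar, square to the stub within 0.25 rad and within 7 mm sideways, its screw turned to over 2.7 rad, everything at rest (value of joint carriage above 0.074 m and value of joint cam_lever above 0.95 rad and ((x of band1_bore in the frame of stub1_home between -0.008 and 0.006 m and y of band1_bore in the frame of stub1_home between -0.007 and 0.007 m and z of band1_bore in the frame of stub1_home between -0.01 and 0.005 m and angle between the x axis of band1 and the x axis of stub1_home, either way round below 0.25 rad) or (x of band1_bore in the frame of stub2_home between -0.008 and 0.006 m and y of band1_bore in the frame of stub2_home between -0.007 and 0.007 m and z of band1_bore in the frame of stub2_home between -0.01 and 0.005 m and angle between the x axis of band1 and the x axis of stub2_home, either way round below 0.25 rad) or (x of band1_bore in the frame of stub3_home between -0.008 and 0.006 m and y of band1_bore in the frame of stub3_home between -0.007 and 0.007 m and z of band1_bore in the frame of stub3_home between -0.01 and 0.005 m and angle between the x axis of band1 and the x axis of stub3_home, either way round below 0.25 rad)) and value of joint each of band1_screw, band2_screw, band3_screw above 2.7 rad and linear speed of each of band1, band2, band3 below 0.02 m/s and ((x of band2_bore in the frame of stub1_home between -0.008 and 0.006 m and y of band2_bore in the frame of stub1_home between -0.007 and 0.007 m and z of band2_bore in the frame of stub1_home between -0.01 and 0.005 m and angle between the x axis of band2 and the x axis of stub1_home, either way round below 0.25 rad) or (x of band2_bore in the frame of stub2_home between -0.008 and 0.006 m and y of band2_bore in the frame of stub2_home between -0.007 and 0.007 m and z of band2_bore in the frame of stub2_home between -0.01 and 0.005 m and angle between the x axis of band2 and the x axis of stub2_home, either way round below 0.25 rad) or (x of band2_bore in the frame of stub3_home between -0.008 and 0.006 m and y of band2_bore in the frame of stub3_home between -0.007 and 0.007 m and z of band2_bore in the frame of stub3_home between -0.01 and 0.005 m and angle between the x axis of band2 and the x axis of stub3_home, either way round below 0.25 rad)) and ((x of band3_bore in the frame of stub1_home between -0.008 and 0.006 m and y of band3_bore in the frame of stub1_home between -0.007 and 0.007 m and z of band3_bore in the frame of stub1_home between -0.01 and 0.005 m and angle between the x axis of band3 and the x axis of stub1_home, either way round below 0.25 rad) or (x of band3_bore in the frame of stub2_home between -0.008 and 0.006 m and y of band3_bore in the frame of stub2_home between -0.007 and 0.007 m and z of band3_bore in the frame of stub2_home between -0.01 and 0.005 m and angle between the x axis of band3 and the x axis of stub2_home, either way round below 0.25 rad) or (x of band3_bore in the frame of stub3_home between -0.008 and 0.006 m and y of band3_bore in the frame of stub3_home between -0.007 and 0.007 m and z of band3_bore in the frame of stub3_home between -0.01 and 0.005 m and angle between the x axis of band3 and the x axis of stub3_home, either way round below 0.25 rad))); the robot touches nothing.
It fails at once if a bystander is moved more than 40 mm (distance of any of cushion, loupe, blower, pliers from where it was at the start of the episode above 0.04 m).
Of band1, band2, band3 only 2 to 3 are there at a start; the rules pass over those that are not, and their reading is None.
At some moment in a run one of band1, band2, band3 may be knocked a few centimetres aside while the robot is not near it.
It also fails if it takes over 210 s, if anything falls off the work surface, if the arm or the gripper's body presses on something with over 40 N, if the wrist force passes 120 N, or if a joint passes its speed limit or range.

ROBOT

A 7-joint arm with a two-finger parallel gripper is mounted at the origin on the work surface. World frame = base frame: x ahead of the robot, y to its left, z up, the work surface at z = 0. Lengths are in m, angles in rad, forces in N, time in s.
With the tool pointing down it reaches from about 0.425 to 0.95 m from the base axis. Payload 4.7 kg.
Tool frame: the origin (TCP) lies between the finger pads; the fingertips stand 25 mm ahead of it and the grasp point (between the pads) lies 6 mm ahead of it; z points along the fingers, y is the line along which they close (so a half turn about z gives the same grasp; the last joint's range is limited). The gripper opens to 85 mm and grips with 20 to 120 N. Pads are 22 mm wide; open, the fingers measure 114 mm over their backs; the gripper's body (76 mm by 85 mm) begins 54 mm behind the grasp point. The pads swing forward as they close: fully open they stand 13 mm farther back than shut.
Start: joints at [-1.304, 0.469, -0.049, 1.532, 0.024, 1.141, -0.082], TCP at [0.197, 0.646, 0.256] pointing down, gripper open.
Joint ranges: [-2.59, 2.59], [-0.33, 1.99], [-1.39, 1.29], [0.1, 2.45], [-1.04, 4.18], [0.21, 1.99], [-2.66, 2.66]. Speed limits (rad/s): [2.57, 2.57, 3.14, 3.14, 3.14, 3.14, 3.14].

INTERFACE

Orientations are given as a 3x3 rotation matrix whose columns are the frame's x, y, z axes.
In Python, from rig import * gives the robot as it stands. Calls block until the motion is done:
- movep(position, orientation): joint-space move of the TCP to a pose.
- move_l(position, attitude=None, feed=0.15, until_force=None): straight line of the TCP; attitude=None keeps the orientation; feed is the mean speed in m/s. With until_force (N) it stops when the force on the tool has changed by that much, and returns True; else False.
- move_joints(angles): joint-space move.
- command_gripper(opening, newtons=None): finger opening in m; newtons is the grip in N (None keeps the last); returns when the fingers have stopped.
- sleep(seconds).
- inverse_kinematics(position, orientation): joint angles nearest the present ones, or None.
- sense(): the state.
- camera(name): name is "scene" or "top" or "wrist"; returns (picture, depth): 400x640x3 uint8, red, green, blue; 400x640 float32, m along the optical axis (not along the pixel's ray), 0 where there is no reading.
- camera_params(name): a dict with "K" (3x3 intrinsics, pixels), "dist" ([k1, k2, p1, p2, k3] as OpenCV has them; the pictures are not rectified), "position" and "rotation" of the camera in the world; the wrist camera has in their place "tool_from_camera" (4x4, takes a point from camera to tool coordinates, whose origin is the TCP and whose axes are the flange's). Camera axes: x right, y down, z forward; pixel columns grow to the right and rows downward; lengths in m; the calibration is good to about 2 mm. A picture is of the moment at which its call begins: read the wrist's pose just before it. camera_params takes no time and is no camera call.
A pose or a line that the arm cannot do raises Unreachable and nothing moves.
- finish_job(): hands the job in; it is judged then, once.
The state is a dict: "time_s": time; "joint_pos": joint angles; "qd": joint speeds; "joint_efforts": joint torques, N m; "position": TCP position; "tcp_rot": TCP orientation; "wrist_force": force on the tool from outside, world axes, zero at the start; "ft_torque": the same for the moment, N m; "finger_gap": finger opening in m; "gripper_force": force on a finger pad.
Only numpy, scipy, OpenCV 4.12 (cv2) and the standard library are available. Lean on these libraries where they do the work, as an engineer would, in place of code of your own. Each camera call takes 0.05 s, during which the arm holds its last target. There are 200 camera calls.

## Working session

There is one attempt and no reset: what is moved stays moved. The work goes in short steps, each a Python script; the robot and the scene stay as the last script left them, time stands still between calls to the robot, and variables do not carry over. Pictures are saved under pics/ and viewed, at most 14 in all, crops included, and the job is handed in when it is done.

```bash
ls; mkdir -p pics; cat > h.py <<'E'
from rig import *
import numpy as np, cv2
def shot(n,f):
    s=sense(); im,d=camera(n); cv2.imwrite('pics/'+f+'.png',im[:,:,::-1]); np.savez('pics/'+f+'.npz',im=im,d=d,p=s['position'],R=s['tcp_rot']); return im,d
def pose(n,p=None,R=None):
    c=camera_params(n)
    if 'position' in c: return np.array(c['K']),np.array(c['dist']),np.array(c['position']),np.array(c['rotation'])
    T=np.array(c['tool_from_camera']);R=np.array(R);return np.array(c['K']),np.array(c['dist']),R@T[:3,3]+np.array(p),R@T[:3,:3]
def cloud(n,d,p=None,R=None):
    K,D,t,Rc=pose(n,p,R)
    v,u=np.mgrid[0:400,0:640]
    q=cv2.undistortPoints(np.stack([u,v],-1).reshape(-1,1,2).astype(float),K,D).reshape(400,640,2)
    P=np.dstack([q,np.ones((400,640))])*d[...,None]
    return P@Rc.T+t
E
python3 - <<'E'
from h import *
for n in('scene','top'):
    im,d=shot(n,n+'0'); c=camera_params(n); print(n,c['position'],np.round(c['rotation'],2).tolist(),c['K'],(d>0).mean())
print(sense())
E
```

```text
pics
scene [ 1.0148831  -0.39140305  1.22417256] [[0.52, 0.74, -0.43], [0.85, -0.46, 0.25], [-0.01, -0.5, -0.87]] [[439.39052944   0.         312.01626366]
 [  0.         439.39052944 198.70859763]
 [  0.           0.           1.        ]] 0.99584375
top [ 0.26256762 -0.07857275  1.76576569] [[0.02, -0.99, 0.13], [-1.0, -0.02, 0.01], [-0.0, -0.13, -0.99]] [[464.3997233    0.         320.7704969 ]
 [  0.         464.3997233  200.49696777]
 [  0.           0.           1.        ]] 0.99593359375
{'time_s': 0.1, 'joint_pos': array([-1.30392283,  0.46935785, -0.04861217,  1.53356856,  0.02409543,
        1.14101776, -0.08231714]), 'qd': array([ 3.73871941e-04, -1.84059181e-03,  1.48931388e-04, -3.19957529e-03,
       -1.90112495e-04, -7.82645268e-05,  1.17659195e-03]), 'joint_efforts': array([ 5.18759807e-04, -5.11516500e+01, -4.72169125e-02, -2.38388836e+01,
        1.07208916e-02,  4.40861695e-03,  2.66599569e-07]), 'position': array([0.19658253, 0.64523417, 0.25537087]), 'tcp_rot': array([[-9.56584327e-01,  2.91455328e-01, -4.66429193e-04],
       [ 2.91455697e-01,  9.56582811e-01, -1.70343070e-03],
       [-5.02958037e-05, -1.76541855e-03, -9.99998440e-01]]), 'wrist_force': array([-0.26060567, -0.14001542, -0.02891534]), 'ft_torque': array([-0.00687366,  0.01582771,  0.02602885]), 'gripper_force': 0.0, 'finger_gap': 0.08520586286794808}
```

View pics/scene0.png

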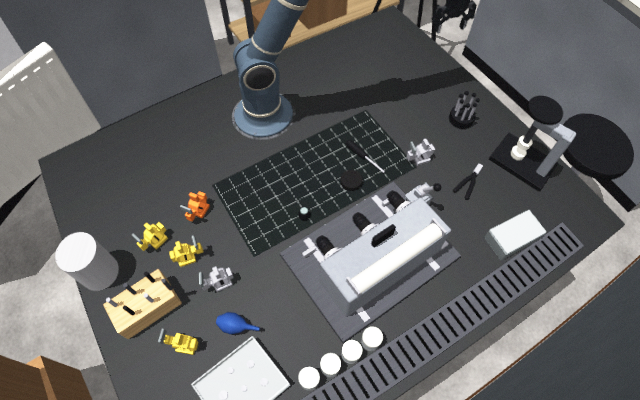

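View pics/top0.png

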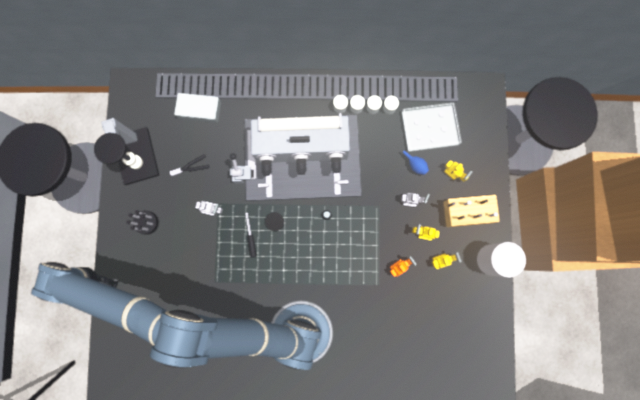

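Scene0: the silver bands are at (423,150) and (217,278). The look-alikes are yellow at (153,236), (184,252), (183,343) and orange at (197,206). The manifold's handle is at (384,235) and the cam lever at (430,192).
Top0: the silver bands are at (208,208) and (412,199), yellow ones at (456,170), (426,232), (443,261), and orange at (401,267). The lever is near (240,170). I choose the two silver ones.

```bash
python3 - <<'E'
from h import *
a=np.load('pics/top0.npz');P=cloud('top',a['d']);b=np.load('pics/scene0.npz');Q=cloud('scene',b['d'])
def at(P,u,v): return P[v,u].round(3)
for u,v in((208,208),(412,199),(300,139),(240,170),(300,125)): print('top',u,v,at(P,u,v))
for u,v in((423,150),(217,278),(384,235),(437,187)): print('scene',u,v,at(Q,u,v))
# manifold top: z in .155-.172
for nm,C,im in(('top',P,a['im']),('scene',Q,b['im'])):
    m=(C[...,2]>.158)&(C[...,2]<.171)&(C[...,0]>.4)&(C[...,0]<1)&(abs(C[...,1])<.35)
    X=C[m][:,:2].astype(np.float32); 
    print(nm,m.sum(),cv2.minAreaRect(X))
    h=(C[...,2]>.19)&(C[...,2]<.22)&(C[...,0]>.4)&(C[...,0]<1)&(abs(C[...,1])<.3)&(im.max(2)<90); print('handle',h.sum(),C[h].mean(0),cv2.minAreaRect(C[h][:,:2].astype(np.float32)))
im=b['im']
o=np.hstack([cv2.resize(im[125:225,375:475],(400,400),interpolation=2),cv2.resize(im[230:330,165:265],(400,400),interpolation=2)])
cv2.imwrite('pics/crop1.png',o[:,:,::-1])
E
```

```text
top 208 208 [0.452 0.35  0.066]
top 412 199 [ 0.494 -0.4    0.09 ]
top 300 139 [0.679 0.007 0.213]
top 240 170 [0.593 0.233 0.085]
top 300 125 [0.737 0.01  0.186]
scene 423 150 [0.466 0.351 0.063]
scene 217 278 [ 0.514 -0.414  0.069]
scene 384 235 [0.693 0.004 0.208]
scene 437 187 [0.635 0.243 0.158]
top 2229 ((0.6873109936714172, 0.04443389177322388), (0.1710791140794754, 0.41536805033683777), 2.369802951812744)
handle 0 [nan nan nan] ((0.0, 0.0), (0.0, 0.0), 0.0)
scene 4067 ((0.7039012312889099, 0.04509757459163666), (0.138966903090477, 0.42455318570137024), 3.3019845485687256)
handle 175 [0.6887158  0.00521554 0.20640123] ((0.686629593372345, 0.007230319082736969), (0.013860965147614479, 0.06988046318292618), 2.745664358139038)<stdin>:11: RuntimeWarning: Mean of empty slice.
  ret = um.true_divide(
```

View pics/crop1.png

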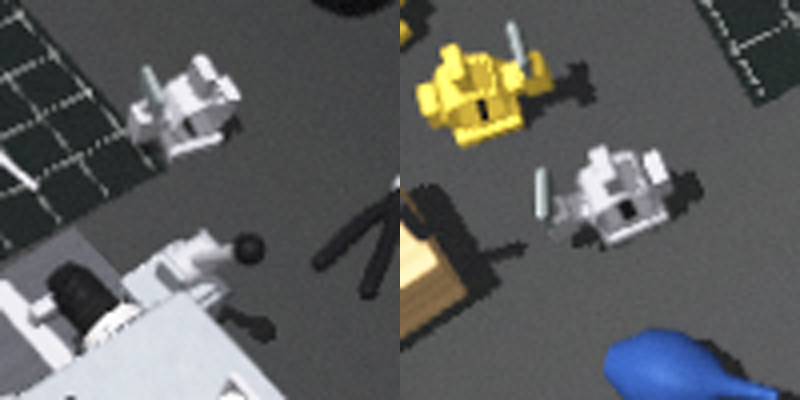

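Both silver bands stand with the screw on the right (key in the right crop at x≈540, in the left one at (150,85)). The lever ball at crop (247,248) leans away, so it is locked. Next, a look from close by.

```bash
cat >> h.py <<'E'
def Rz(y): c,s=np.cos(y),np.sin(y); return np.array([[-c,-s,0],[-s,c,0],[0,0,-1.]])
E
python3 - <<'E'
from h import *
print(np.round(camera_params('wrist')['tool_from_camera'],3).tolist(), camera_params('wrist')['K'][0])
movep([0.42,0.36,0.40],Rz(0)); shot('wrist','w1')
movep([0.56,0.15,0.42],Rz(0)); shot('wrist','w2')
movep([0.52,-0.05,0.45],Rz(0)); shot('wrist','w3')
movep([0.47,-0.41,0.40],Rz(0)); shot('wrist','w4')
print(sense()['joint_pos'].round(2),sense()['time_s'])
ims=[cv2.imread(f'pics/w{i}.png') for i in (1,2,3,4)]
o=np.vstack([np.hstack(ims[:2]),np.hstack(ims[2:])]);cv2.imwrite('pics/ws.png',cv2.resize(o,(800,500),interpolation=cv2.INTER_AREA))
E
```

```text
[[-0.0, -0.952, -0.306, 0.077], [1.0, -0.0, 0.0, 0.001], [-0.0, -0.306, 0.952, -0.117], [0.0, 0.0, 0.0, 1.0]] [292.13567471   0.         321.0701141 ]
[ 0.19  0.33  0.62  1.48 -0.19  1.39  2.4 ] 4.95
```

View pics/ws.png

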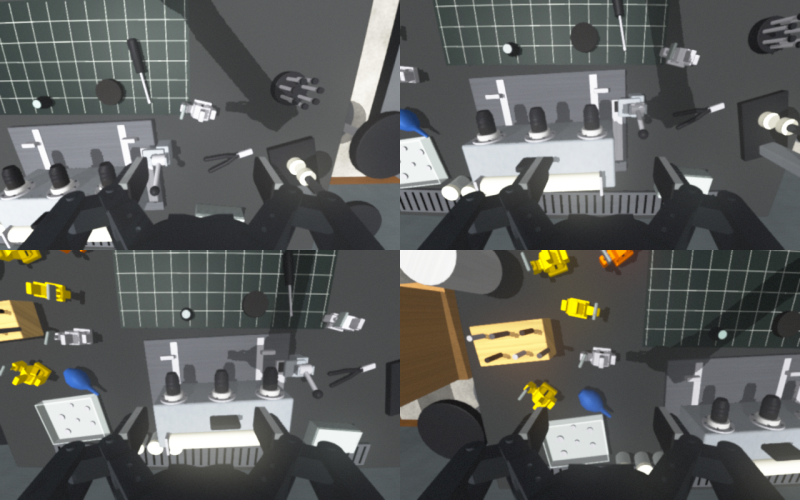

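Pictures w1–w4 (tiled) show the three stubs pointing at the robot and the lever beside the left one (ball at tile-2 (643,135)). The bands are at tile 1 (198,110) and tile 4 (600,357). The handle is at tile 3 (225,422). Now the numbers from the depth clouds.

```bash
python3 - <<'E'
from h import *
np.set_printoptions(precision=4,suppress=True)
def L(f): a=np.load(f'pics/{f}.npz'); return a['im'].astype(int),cloud('wrist',a['d'],a['p'],a['R'])
def rep(C,m,t,mn=30):
    n,l,st,ce=cv2.connectedComponentsWithStats(m.astype(np.uint8))
    for i in range(1,n):
        if st[i,4]>mn:
            X=C[l==i]; r=cv2.minAreaRect(X[:,:2].astype(np.float32)); print(t,st[i,4],ce[i].round(),X.mean(0),'z',np.percentile(X[:,2],[5,95]),'rect',np.array(r[0]),np.array(r[1]),round(r[2],1))
for f in('w2','w3'):
    im,C=L(f); x,y,z=C[...,0],C[...,1],C[...,2]
    rep(C,(im.max(2)<75)&(z>.10)&(z<.155)&(x>.45)&(x<.65)&(abs(y)<.3),f+' stub/ball')
    rep(C,(im.max(2)<90)&(z>.203)&(z<.22)&(x>.6)&(x<.8)&(abs(y)<.1),f+' handle')
    rep(C,(z>.160)&(z<.170)&(x>.6)&(abs(y)<.3)&(im.min(2)>90),f+' top',300)
    rep(C,(z>.01)&(z<.03)&(x>.4)&(x<.65)&(abs(y)<.3),f+' slide',300)
for f,c in(('w1',(.46,.35)),('w2',(.46,.35)),('w3',(.46,.35)),('w3',(.5,-.41)),('w4',(.5,-.41))):
    im,C=L(f); x,y,z=C[...,0],C[...,1],C[...,2]
    n=(np.hypot(x-c[0],y-c[1])<.09)
    rep(C,n&(z>.084)&(z<.105),f+' keylug',6)
E
```

```text
w2 stub/ball 432 [307. 183.] [0.5888 0.134  0.1411] z [0.1348 0.1458] rect [0.5941 0.1324] [0.051  0.0328] 2.9
w2 stub/ball 739 [221. 190.] [0.5989 0.012  0.141 ] z [0.1305 0.147 ] rect [0.6013 0.0079] [0.0517 0.034 ] 2.4
w2 stub/ball 969 [136. 195.] [ 0.6072 -0.1117  0.1401] z [0.1268 0.1468] rect [ 0.6086 -0.1164] [0.0533 0.0328] 2.0
w2 stub/ball 81 [387. 212.] [0.6266 0.246  0.1519] z [0.148  0.1548] rect [0.6285 0.2467] [0.0142 0.0224] 38.3
w2 handle 107 [192. 269.] [ 0.685  -0.013   0.2084] z [0.2039 0.211 ] rect [ 0.687  -0.0118] [0.0121 0.0184] 6.7
w2 top 12137 [230. 252.] [0.6855 0.0225 0.1639] z [0.1622 0.1655] rect [0.7025 0.0124] [0.1318 0.3506] 1.1
w2 slide 1196 [294.  65.] [0.4211 0.1094 0.0189] z [0.0173 0.0206] rect [0.4244 0.1091] [0.0486 0.0716] 0.1
w2 slide 16374 [239. 152.] [0.5653 0.0061 0.0194] z [0.0176 0.0213] rect [0.5812 0.0053] [0.1556 0.4408] 3.0
w3 stub/ball 756 [432. 205.] [0.5927 0.1261 0.1411] z [0.1289 0.1472] rect [0.5947 0.128 ] [0.0518 0.0325] 4.8
w3 stub/ball 609 [355. 208.] [0.5972 0.0059 0.1412] z [0.1302 0.147 ] rect [0.6008 0.0062] [0.0506 0.03
[... 972 characters left out ...]
0.3633] [0.0127 0.0272] 76.4
w3 keylug 191 [549. 111.] [0.4504 0.3164 0.0905] z [0.0848 0.0936] rect [0.4502 0.3173] [0.0091 0.0383] 73.9
w3 keylug 195 [575. 118.] [0.4603 0.3608 0.0925] z [0.0854 0.0963] rect [0.4605 0.3626] [0.0127 0.0249] 77.2
w3 keylug 190 [ 76. 140.] [ 0.4995 -0.4496  0.0904] z [0.085 0.094] rect [ 0.4997 -0.4511] [0.0103 0.0387] 66.1
w3 keylug 166 [103. 143.] [ 0.5033 -0.4033  0.0923] z [0.0851 0.0962] rect [ 0.5039 -0.4049] [0.012  0.0248] 83.4
w4 keylug 130 [292. 177.] [ 0.4989 -0.4506  0.0922] z [0.0892 0.0942] rect [ 0.4997 -0.4508] [0.0078 0.0371] 65.5
w4 keylug 144 [322. 180.] [ 0.5035 -0.4054  0.0945] z [0.0894 0.0965] rect [ 0.5048 -0.4054] [0.0118 0.0261] 84.5
```

```bash
cat >> h.py <<'E'
YAW=0.056; DX=np.array([np.cos(YAW),np.sin(YAW),0]); DY=np.array([-np.sin(YAW),np.cos(YAW),0])
def st(t=''):
    s=sense(); print(t,'t',round(s['time_s'],1),'p',np.round(s['position'],4),'F',np.round(s['wrist_force'],1),'T',np.round(s['ft_torque'],2),'gap',round(s['finger_gap'],4),'gf',round(s['gripper_force'],1),'j7',round(s['joint_pos'][6],2))
def lever(a0,a1,ball0,n=6,feed=.08):
    # ball0: ball centre at angle a0
    piv=ball0-85e-3*(np.sin(a0-.55)*DX+np.array([0,0,np.cos(a0-.55)]))
    for a in np.linspace(a0,a1,n+1)[1:]:
        b=piv+85e-3*(np.sin(a-.55)*DX+np.array([0,0,np.cos(a-.55)]))
        move_l(b+[0,0,.006],feed=feed); st(f'a={a:.2f}')
E
python3 - <<'E'
from h import *
np.set_printoptions(precision=3,suppress=True)
a=np.load('pics/scene0.npz');C=cloud('scene',a['d']).reshape(-1,3)
for x in np.arange(.66,.79,.01):
    m=(abs(C[:,1]-.02)<.02)&(abs(C[:,0]-x)<.005)
    print(round(x,2),np.percentile(C[m,2],[20,95]) if m.any() else None,end=' ')
print()
b=np.array([.631,.246,.146]); R=Rz(YAW)
movep(b+[0,0,.13],R); command_gripper(.05,30)
st(); print(move_l(b+[0,0,.008],feed=.12,until_force=8)); st()
command_gripper(0,30); st('grip'); shot('wrist','w5')
E
```

```text
0.66 [0.163 0.168] 0.67 None 0.68 [0.209 0.213] 0.69 [0.171 0.213] 0.7 [0.163 0.167] 0.71 [0.163 0.169] 0.72 [0.163 0.168] 0.73 [0.174 0.182] 0.74 [0.182 0.188] 0.75 [0.185 0.189] 0.76 [0.181 0.188] 0.77 [0.057 0.178] 0.78 [0.019 0.148] 
 t 7.8 p [0.631 0.246 0.276] F [-0.1 -0.4  0.1] T [-0.07  0.05 -0.01] gap 0.0496 gf 0.0 j7 1.36
False
 t 9.0 p [0.632 0.246 0.155] F [-0.9  0.1  0.7] T [0.06 0.03 0.03] gap 0.0504 gf 0.0 j7 1.4
grip t 9.4 p [0.631 0.249 0.155] F [-0.5  4.9  2.7] T [1.1  0.07 0.01] gap 0.0217 gf 29.2 j7 1.4
```

View pics/w5.png

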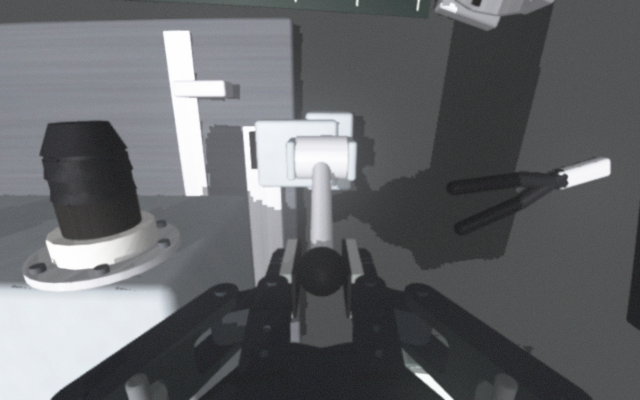

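The w5 picture shows the ball at (322,270), held between the pads, with the rod running to the pivot at (322,155). Now swing it free.

```bash
python3 - <<'E'
from h import *
s=sense()['position']; b=np.array([s[0],.2475,.146])
lever(1.1,0.03,b,n=8)
command_gripper(.05); st('rel')
p=sense()['position']; move_l(p+[0,0,.12],feed=.2); shot('wrist','w6')
E
```

```text
a=0.97 t 9.7 p [0.6225 0.2489 0.1596] F [0.1 3.6 6.6] T [ 0.78 -0.08 -0.01] gap 0.0217 gf 29.7 j7 1.39
a=0.83 t 10.0 p [0.6116 0.2483 0.163 ] F [0.3 5.  7.7] T [ 0.99 -0.2   0.09] gap 0.0221 gf 29.8 j7 1.38
a=0.70 t 10.3 p [0.6003 0.2477 0.165 ] F [0.3 4.2 6.5] T [ 1.06 -0.19 -0.01] gap 0.0217 gf 29.8 j7 1.37
a=0.57 t 10.6 p [0.5889 0.247  0.1658] F [0.5 4.6 6.2] T [ 1.05 -0.14  0.01] gap 0.022 gf 30.0 j7 1.36
a=0.43 t 10.9 p [0.5774 0.2464 0.1651] F [-0.8  4.8  6.3] T [ 0.92 -0.14  0.12] gap 0.0218 gf 30.3 j7 1.36
a=0.30 t 11.2 p [0.5662 0.2458 0.1631] F [-0.8  4.6  6.4] T [ 1.07  0.01 -0.01] gap 0.0217 gf 30.1 j7 1.35
a=0.16 t 11.4 p [0.5551 0.2452 0.1594] F [-0.8  4.4  6.2] T [ 1.09  0.12 -0.06] gap 0.0219 gf 29.2 j7 1.34
a=0.03 t 11.7 p [0.5447 0.2445 0.1543] F [-2.1  4.5  6.3] T [0.99 0.2  0.14] gap 0.0212 gf 29.3 j7 1.34
rel t 12.1 p [0.5446 0.2416 0.1527] F [ 0.2  0.7 -0.3] T [ 0.01 -0.    0.02] gap 0.0499 gf 0.0 j7 1.34
```

View pics/w6.png

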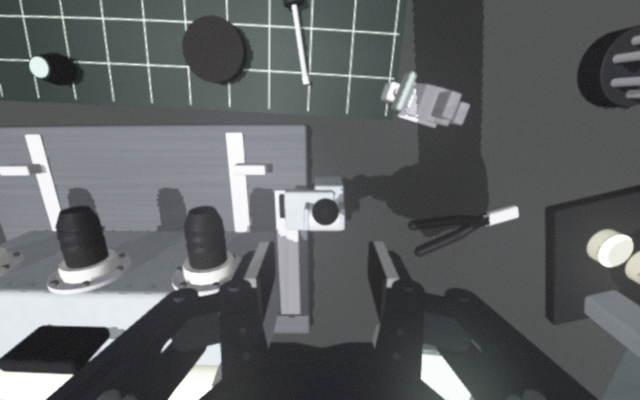

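The w6 picture shows the ball at (325,212), in front of its pivot, so the lever is free. Next is the handle.

```bash
python3 - <<'E'
from h import *
a=np.load('pics/w6.npz');C=cloud('wrist',a['d'],a['p'],a['R']);print('ball',C[205:220:5,318:332:6].reshape(-1,3).round(3).tolist())
h=np.array([.687,.0072,.208]);
c=[(inverse_kinematics(h+[0,0,.1],Rz(YAW+k*np.pi/2)),k) for k in(1,-1)]
for q,k in c: print(k,None if q is None else np.round(q,2))
k=min([(abs(q[6]),k) for q,k in c if q is not None])[1]
movep(h+[0,0,.1],Rz(YAW+k*np.pi/2)); command_gripper(.036,60)
print(move_l(h,feed=.12,until_force=10)); st('at')
command_gripper(0,60); st('grip')
r=move_l(h-.075*DX,feed=.06,until_force=25); st(f'drawn {r}')
E
```

```text
ball [[0.548, 0.24, 0.156], [0.547, 0.245, 0.159], [0.547, 0.25, 0.159], [0.551, 0.24, 0.16], [0.55, 0.245, 0.162], [0.55, 0.25, 0.162], [0.555, 0.24, 0.161], [0.554, 0.245, 0.162], [0.554, 0.25, 0.163]]
1 [ 0.6   0.72 -1.18  1.39  0.66  1.45  2.64]
-1 [-0.58  0.55  0.8   1.47 -0.4   1.29  0.31]
False
at t 15.3 p [0.6876 0.0069 0.2089] F [-0.3  0.   0.2] T [ 0.   -0.02  0.01] gap 0.036 gf 0.0 j7 0.36
grip t 15.6 p [0.6873 0.007  0.2092] F [-1.6  0.   5.4] T [0.06 0.41 0.01] gap 0.0126 gf 63.4 j7 0.36
drawn False t 17.0 p [0.6125 0.0029 0.2091] F [1.6 0.  7.4] T [-0.01 -0.14 -0.06] gap 0.0126 gf 63.9 j7 0.36
```

```bash
python3 - <<'E'
from h import *
h=np.array([.687,.0072,.208])
r=move_l(h-.092*DX,feed=.03,until_force=15); st(f'stop {r}')
sleep(.4); command_gripper(.036); st('rel')
p=sense()['position']; move_l(p+[0,0,.1],feed=.2)
movep(np.array([.53,.2,.34]),Rz(YAW)); command_gripper(.05); shot('wrist','w7')
a=np.load('pics/w7.npz');C=cloud('wrist',a['d'],a['p'],a['R']);im=a['im'].astype(int);x,y,z=C[...,0],C[...,1],C[...,2]
m=(im.max(2)<80)&(z>.11)&(z<.17)&(x>.4)&(x<.6)&(abs(y)<.32)
n,l,s,ce=cv2.connectedComponentsWithStats(m.astype(np.uint8))
for i in range(1,n):
    if s[i,4]>60: X=C[l==i]; print(ce[i].round(),s[i,4],X.mean(0).round(4),X[:,2].max().round(3),cv2.minAreaRect(X[:,:2].astype(np.float32)))
E
```

```text
stop True t 17.3 p [0.6098 0.0028 0.2092] F [ 2.3 -1.1  1.5] T [-0.02  0.18 -0.12] gap 0.013 gf 63.2 j7 0.36
rel t 18.1 p [0.6109 0.0028 0.2094] F [-0.7  0.4 -0.1] T [ 0.01  0.01 -0.01] gap 0.0361 gf 0.0 j7 0.36
[148. 162.] 1630 [0.5245 0.0085 0.1408] 0.149 ((0.5249890685081482, 0.004197645932435989), (0.053634438663721085, 0.03316493704915047), 3.647909641265869)
[257. 162.] 1274 [0.5175 0.1296 0.1426] 0.148 ((0.5181465744972229, 0.1279546469449997), (0.05214512720704079, 0.033508360385894775), 2.572638511657715)
[ 44. 163.] 1843 [ 0.5315 -0.1139  0.139 ] 0.149 ((0.5320732593536377, -0.1195603460073471), (0.054459311068058014, 0.031755946576595306), 4.004571437835693)
[362. 203.] 315 [0.5526 0.2453 0.1588] 0.164 ((0.5533016920089722, 0.24602553248405457), (0.0183088481426239, 0.0220167338848114), 14.212029457092285)
```

View pics/w7.png

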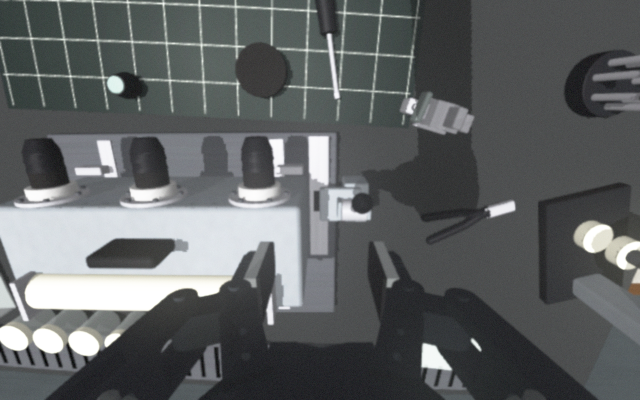

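The w7 picture shows the manifold drawn forward, with stub tips at row ~140 and the lever ball at (362,203). It measures only about 76 mm of travel, so I'll re-grip and make sure it is against the stop.

```bash
python3 - <<'E'
from h import *
h=np.array([.6108,.0028,.208]); R=Rz(YAW-np.pi/2)
movep(h+[0,0,.1],R); command_gripper(.036,60); move_l(h,feed=.15,until_force=15)
command_gripper(0,60); st('grip')
for k in range(1,11):
    r=move_l(h-.001*k*DX,feed=.01,until_force=30); sleep(.1); st(f'{k} {r}')
    if r or abs(sense()['wrist_force'][0])>15: break
E
```

```text
grip t 22.4 p [0.6112 0.0026 0.2093] F [-2.4 -0.3  5.9] T [-0.    0.57 -0.04] gap 0.0127 gf 62.4 j7 0.36
1 False t 22.8 p [0.6111 0.0026 0.2093] F [1.1 0.5 5.6] T [ 0.07 -0.04  0.03] gap 0.0131 gf 62.6 j7 0.36
2 False t 23.1 p [0.6103 0.0026 0.2093] F [1.3 0.5 6.3] T [-0.01 -0.24 -0.06] gap 0.0132 gf 62.6 j7 0.36
3 False t 23.5 p [0.6098 0.0026 0.2093] F [4.  0.4 5.6] T [ 0.01 -0.7  -0.04] gap 0.0129 gf 62.5 j7 0.36
4 False t 23.8 p [0.6098 0.0025 0.2093] F [ 9.1 -0.8  3.8] T [-0.02 -1.24 -0.05] gap 0.0129 gf 62.2 j7 0.36
5 False t 24.2 p [0.6097 0.0026 0.2093] F [10.7 -0.6  0.3] T [-0.07 -1.72 -0.04] gap 0.0132 gf 61.9 j7 0.36
6 False t 24.5 p [0.6097 0.0026 0.2094] F [14.5 -0.9 -1.4] T [-0.08 -2.24 -0.05] gap 0.013 gf 61.7 j7 0.36
7 False t 24.9 p [0.6097 0.0026 0.2094] F [18.2 -1.1 -4.3] T [-0.06 -2.79 -0.05] gap 0.013 gf 61.5 j7 0.36
```

```bash
python3 - <<'E'
from h import *
p=np.array([.6097,.0026,.2085]); move_l(p,feed=.03); command_gripper(.036)
move_l(p+[0,0,.1],feed=.2)
a0=.14; piv=np.array([.5876,.2475,.074])-.0*DX
b=piv+.085*(np.sin(a0-.55)*DX+np.array([0,0,np.cos(a0-.55)])); b[1]-=.0015
print(b)
movep(b+[0,0,.1],Rz(YAW)); command_gripper(.05,30)
print(move_l(b+[0,0,.006],feed=.12,until_force=8)); command_gripper(0,30); st('grip')
lever(a0,1.12,b,n=7); sleep(.2); st()
command_gripper(.05); p=sense()['position']; move_l(p+[0,0,.12],feed=.2)
# look from robot side
movep([.48,.3,.36],Rz(0)); shot('wrist','w8')
a=np.load('pics/w8.npz');C=cloud('wrist',a['d'],a['p'],a['R']);im=a['im'].astype(int);x,y,z=C[...,0],C[...,1],C[...,2]
def comps(m,mn):
    n,l,s,ce=cv2.connectedComponentsWithStats(m.astype(np.uint8))
    for i in range(1,n):
        if s[i,4]>mn: X=C[l==i]; print(ce[i].round(),s[i,4],X.mean(0).round(4),X[:,2].max().round(3),cv2.minAreaRect(X[:,:2].astype(np.float32)))
comps((im.max(2)<80)&(z>.11)&(z<.17)&(x>.4)&(x<.66)&(abs(y)<.32),60)
comps((np.hypot(x-.46,y-.35)<.1)&(z>.084)&(z<.105),20)
E
```

```text
[0.55377132 0.24410361 0.15195527]
False
grip t 28.8 p [0.5542 0.2452 0.159 ] F [0.2 1.4 4.1] T [ 0.49  0.17 -0.08] gap 0.0217 gf 29.3 j7 1.36
a=0.28 t 29.1 p [0.5644 0.2458 0.1626] F [-3.3  2.6  5.6] T [0.41 0.73 0.04] gap 0.0219 gf 29.6 j7 1.36
a=0.42 t 29.4 p [0.5762 0.2464 0.1644] F [-3.   3.9  3.6] T [ 0.71  0.65 -0.07] gap 0.022 gf 29.7 j7 1.37
a=0.56 t 29.7 p [0.5885 0.247  0.1649] F [0.  5.4 0.8] T [1.01 0.26 0.07] gap 0.0217 gf 30.0 j7 1.38
a=0.70 t 30.0 p [0.6005 0.2477 0.164 ] F [-1.   5.9 -0.1] T [ 1.    0.2  -0.08] gap 0.022 gf 30.3 j7 1.39
a=0.84 t 30.3 p [0.6124 0.2484 0.1614] F [0.1 4.5 0.8] T [ 1.09 -0.1   0.02] gap 0.0223 gf 30.8 j7 1.4
a=0.98 t 30.6 p [0.624  0.249  0.1575] F [1.  4.8 0.8] T [ 1.05 -0.2  -0.08] gap 0.0219 gf 30.6 j7 1.4
a=1.12 t 30.9 p [0.6348 0.2496 0.1521] F [1.8 5.8 1.4] T [ 0.99 -0.07  0.03] gap 0.0218 gf 29.2 j7 1.41
 t 31.1 p [0.6347 0.2496 0.1522] F [1.5 5.2 1.8] T [ 1.08 -0.11  0.02] gap 0.0219 gf 29.2 j7 1.41
[184. 202.] 1148 [0.5166 0.1329 0.1402] 0.148 ((0.5188430547714233, 0.12833169102668762), (0.053352899849414825, 0.033039793372154236), 4.307155132293701)
[ 89. 207.] 1383 [0.5242 0.0106 0.139 ] 0.149 ((0.5253753066062927, 0.005571047775447369), (0.05307759344577789, 0.03130084648728371), 1.7242294549942017)
[  9. 213.] 789 [ 0.5352 -0.1073  0.1322] 0.146 ((0.5313193798065186, -0.11073657870292664), (0.05509895458817482, 0.01874455064535141), 12.222640037536621)
[283. 284.] 245 [0.6216 0.2517 0.1568] 0.162 ((0.6234283447265625, 0.25141641497612), (0.02277853526175022, 0.01900658756494522), 57.55253982543945)
[336. 141.] 184 [0.45   0.3192 0.0922] 0.095 ((0.4505273401737213, 0.3193884789943695), (0.007987402379512787, 0.037948936223983765), 73.49913787841797)
[369. 149.] 191 [0.4597 0.3627 0.0942] 0.098 ((0.4604984223842621, 0.3630881607532501), (0.012234688736498356, 0.025583848357200623), 77.66098022460938)
```

View pics/w8.png

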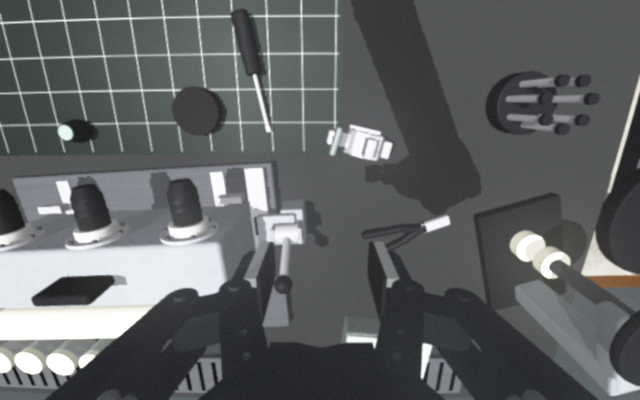

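The w8 picture shows the ball at (283,284), beyond its pivot, and the band with its key at (336,141). The lever comes out at about 0.98 rad, which is marginal, so I push the ball on to its end stop with closed fingers. The stubs stay at x≈0.519.

```bash
python3 - <<'E'
from h import *
b=np.array([.6235,.2505,.150]); s=b-.048*DX; s[2]=.166
movep(s+[0,0,.1],Rz(YAW)); command_gripper(0,30); move_l(s,feed=.15,until_force=8); st()
e=b+.012*DX; e[2]=.160
r=move_l(e,feed=.03,until_force=14); st(f'push {r}')
move_l(sense()['position']-.03*DX,feed=.1); move_l(sense()['position']+[0,0,.12],feed=.2)
movep([.48,.3,.36],Rz(0)); command_gripper(.05); shot('wrist','w9')
a=np.load('pics/w9.npz');C=cloud('wrist',a['d'],a['p'],a['R']);im=a['im'].astype(int);x,y,z=C[...,0],C[...,1],C[...,2]
m=(im.max(2)<80)&(z>.11)&(z<.17)&(x>.56)&(x<.68)&(y>.22)&(y<.3)
X=C[m];print(X.mean(0),X[:,2].max(),cv2.minAreaRect(X[:,:2].astype(np.float32)))
A=np.c_[2*X,np.ones(len(X))];c=np.linalg.lstsq(A,(X**2).sum(1),rcond=None)[0];print('sphere',c[:3],np.sqrt(c[3]+c[:3]@c[:3]))
E
```

```text
t 35.0 p [0.5763 0.2479 0.1668] F [ 0.9 -0.3 -0.3] T [-0.01 -0.04 -0.01] gap 0.0 gf 0.0 j7 1.39
push True t 36.3 p [0.6109 0.2497 0.1595] F [-1.1 -0.4  2.7] T [-0.08  0.29  0.  ] gap -0.0002 gf 1.5 j7 1.42
[0.62715332 0.25219218 0.15411036] 0.15983817190738936 ((0.6287113428115845, 0.2517988383769989), (0.022621627897024155, 0.01920216530561447), 62.69659423828125)
sphere [0.63117554 0.25084817 0.14766838] 0.011389388357604724
```

The sphere fit puts the ball at (0.631, 0.251, 0.148), so the lever is at about 1.08 rad and locked. Next, precise stub axes from views straight over each stub.

```bash
python3 - <<'E'
from h import *
from scipy.optimize import least_squares
def stub(f,g):
    a=np.load(f'pics/{f}.npz');C=cloud('wrist',a['d'],a['p'],a['R']);im=a['im'].astype(int)
    D=C-g; u=D@DX; v=D@DY; z=C[...,2]
    m=(im.max(2)<90)&(abs(v)<.026)&(z>.125)&(z<.155)&(u>-.06)&(u<.03)
    k=m&(u>-.022)&(u<.01)&(z>.132)
    fit=least_squares(lambda q: np.hypot(v[k]-q[0]-q[3]*u[k],z[k]-q[1])-q[2],[0,.13,.018,0],loss='soft_l1',f_scale=.001)
    print(f,m.sum(),k.sum(),'dv,zc,r,slope',fit.x.round(4),'tip u',np.percentile(u[m],[.5,2]).round(4), 'back u',np.percentile(u[m],98).round(4),'home', (g+DY*fit.x[0]).round(4))
for f,y in(('s3',-.1215),('s1',.128)):
    x=.5325 if y<0 else .5185
    g=np.array([x+.0105,y+.0005,0])
    movep([x+.0,y,.34],Rz(YAW)); shot('wrist',f); stub(f,g)
E
```

```text
s3 1451 861 dv,zc,r,slope [-0.0007  0.1294  0.0176  0.0005] tip u [-0.0365 -0.0363] back u 0.0152 home [ 0.543  -0.1217  0.    ]
s1 1407 838 dv,zc,r,slope [-0.0007  0.1293  0.0177  0.0032] tip u [-0.0364 -0.0362] back u 0.0147 home [0.529  0.1278 0.    ]
```

```bash
cat >> h.py <<'E'
def band(f,g,look=True):
    if look:
        movep([g[0]+.01,g[1],.33],Rz(0)); sleep(.1); shot('wrist',f)
    a=np.load(f'pics/{f}.npz');C=cloud('wrist',a['d'],a['p'],a['R']);im=a['im'].astype(int);x,y,z=C[...,0],C[...,1],C[...,2]
    m=(np.hypot(x-g[0],y-g[1])<.12)&(z>.086)&(z<.105)&(im.max(2)-im.min(2)<50)
    n,l,s,ce=cv2.connectedComponentsWithStats(m.astype(np.uint8)); o=[]
    for i in range(1,n):
        if s[i,4]>40:
            c,(w,h),ang=cv2.minAreaRect(C[l==i][:,:2].astype(np.float32))
            t=np.deg2rad(ang if w>h else ang+90); t=(t+np.pi/2)%np.pi-np.pi/2
            o.append((np.array(c),max(w,h),min(w,h),t)); print(f,np.round(c,4),round(max(w,h),4),round(min(w,h),4),round(t,3),s[i,4])
    lug=min(o,key=lambda q:abs(q[1]-.026)); key=min(o,key=lambda q:abs(q[1]-.038)); return lug,key
def pick(lug,key,zg=.092):
    d=key[0]-lug[0]; yaw=np.arctan2(d[0],-d[1]); print('yaw',yaw,'lug',lug[3],'screw~',yaw-key[3],'dist',np.hypot(*d))
    yaw=(yaw+lug[3])/2; p=np.array([*lug[0],zg]); q=p+[0,0,.1]
    movep(q,Rz(yaw)); command_gripper(.032,60); print(move_l(p,feed=.12,until_force=8)); st('down')
    command_gripper(0,60); st('grip'); z0=sense()['position'][2]; move_l(sense()['position']+[0,0,.16],feed=.2); st('up'); return z0
def place(home,z0,dz=.090):
    R=Rz(YAW); s=home-.082*DX; s=np.array([s[0],s[1],z0+dz])
    movep(s+[0,0,.04],R); move_l(s,feed=.1); st('front')
    e=np.array([home[0],home[1],z0+dz])
    r=move_l(e-.018*DX,feed=.06,until_force=12); st(f'on {r}')
    if r: return False
    r=move_l(e+.006*DX,feed=.03,until_force=10); st(f'collar {r}'); return True
H1=np.array([.5293,.1277]); H3=np.array([.5433,-.1218])
H1=np.append(H1,.13);H3=np.append(H3,.13)
E
python3 - <<'E'
from h import *
l,k=band('b1',[.4605,.3633]); z0=pick(l,k); open('z0','w').write(str(z0)); print(z0)
if sense()['finger_gap']>.008: print(place(H1,z0)); shot('scene','sc1'); shot('wrist','w10')
E
```

```text
b1 [0.4506 0.3194] 0.038 0.0078 -0.284 205
b1 [0.4604 0.3642] 0.0256 0.012 -0.222 213
yaw -0.21713989561627398 lug -0.22207527750536382 screw~ 0.06664934646171441 dist 0.045896427060590356
False
down t 44.4 p [0.461  0.3645 0.0926] F [ 0.5  0.6 -1. ] T [ 0.02 -0.03 -0.05] gap 0.0322 gf 0.0 j7 1.06
grip t 44.7 p [0.4608 0.3643 0.0927] F [-0.8 -0.1  2.4] T [-0.09  0.09 -0.04] gap 0.0111 gf 62.5 j7 1.06
up t 45.6 p [0.4597 0.3639 0.2512] F [ 0.7 -0.1 -3. ] T [ 0.09 -0.03  0.02] gap 0.0111 gf 61.7 j7 0.91
0.09265150498179595
front t 47.2 p [0.4478 0.1235 0.1827] F [-0.  -0.3 -2.5] T [ 0.01 -0.    0.02] gap 0.0111 gf 61.7 j7 1.55
on False t 48.4 p [0.5109 0.1266 0.1826] F [-0.6  0.3 -2.2] T [ 0.01 -0.03 -0.04] gap 0.0111 gf 61.7 j7 1.65
collar True t 49.0 p [0.5291 0.1277 0.1813] F [-0.6 -0.6 -2.8] T [-0.   -0.04  0.03] gap 0.0107 gf 61.8 j7 1.67
True
```

```bash
cat >> h.py <<'E'
def letgo():
    command_gripper(.03); sleep(.2); st('rel'); move_l(sense()['position']+[0,0,.10],feed=.2)
def look_on(f,home):
    movep([home[0]-.01,home[1]-.02,.38],Rz(YAW)); sleep(.1); shot('wrist',f)
    a=np.load(f'pics/{f}.npz');C=cloud('wrist',a['d'],a['p'],a['R']);D=C-home;u=D@DX;v=D@DY;z=C[...,2];im=a['im'].astype(int)
    n,l,s,ce=cv2.connectedComponentsWithStats(((abs(u)<.06)&(abs(v)<.075)&(z>.172)&(z<.19)).astype(np.uint8)); o=[]
    for i in range(1,n):
        if s[i,4]>40:
            k=l==i; c,(w,h),ang=cv2.minAreaRect(np.c_[u[k],v[k]].astype(np.float32)); t=np.deg2rad(ang if w>h else ang+90); t=(t+np.pi/2)%np.pi-np.pi/2
            o.append((np.array(c),t,max(w,h))); print(f,'uv',np.round(c,4),round(max(w,h),4),round(min(w,h),4),'ang',round(t,3),'z',np.percentile(z[k],90).round(4),s[i,4],ce[i].round())
    return min(o,key=lambda q:q[0][1])
E
python3 - <<'E'
from h import *
letgo(); k=look_on('c1',H1); shot('scene','sc1')
im=cv2.imread('pics/c1.png'); cv2.imwrite('pics/c1c.png',cv2.resize(im[60:320,160:480],None,fx=2,fy=2))
E
```

```text
rel t 49.7 p [0.5282 0.1278 0.1811] F [ 0.5 -0.5  1.3] T [-0.06 -0.01 -0.03] gap 0.0302 gf 0.0 j7 1.67
c1 uv [-0.0043 -0.0168] 0.0263 0.0126 ang 0.004 z 0.1794 257 [322. 183.]
```

View pics/c1c.png

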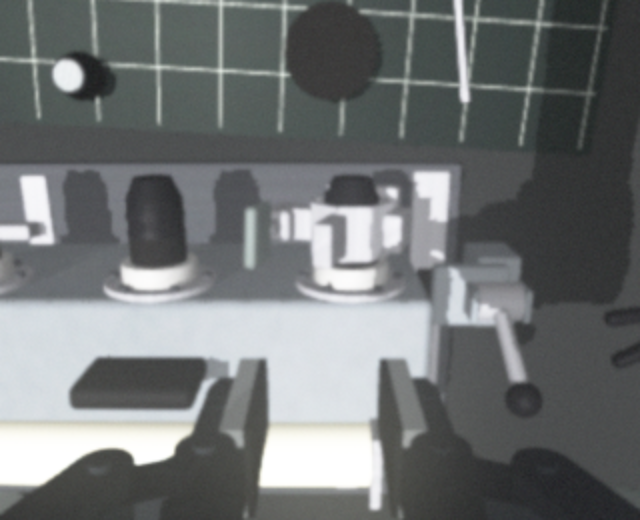

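The c1c crop shows band 1 on the left stub against the collar (lug at ~(330,240)), with its key blade at (250,238). The heavy screw side has rolled it about 0.3 rad to the right. I'll measure the key, grip it with a tool tilted to match, turn the band upright round the stub, and then turn the screw.

```bash
cat >> h.py <<'E'
from scipy.spatial.transform import Rotation as Ro
def keycloud(f,home):
    a=np.load(f'pics/{f}.npz');C=cloud('wrist',a['d'],a['p'],a['R']);D=C-home;u=D@DX;v=D@DY;z=C[...,2]
    m=(abs(u)<.035)&(v>-.085)&(v<-.04)&(z>.135)&(z<.19)
    n,l,s,ce=cv2.connectedComponentsWithStats(m.astype(np.uint8)); i=1+np.argmax(s[1:,4]); k=l==i
    top=k&(z>np.percentile(z[k],95)-.004)
    r=cv2.minAreaRect(np.c_[u[top],v[top]].astype(np.float32)); print('key',ce[i].round(),s[i,4],'top',u[top].mean().round(4),v[top].mean().round(4),'z',np.percentile(z[k],[5,50,95]).round(4),'rect',np.round(r[0],4),np.round(r[1],4),round(r[2],1))
def kpose(home,phi,yawrel,h,du=0.,zb=.126,vb=0.,kd=.046):
    """tool pose with the grasp axis on the key's screw, h = TCP height over foot along the screw"""
    up=np.array([0,0,np.cos(phi)])-np.sin(phi)*DY; lf=np.cos(phi)*DY+np.array([0,0,np.sin(phi)])
    p=np.array([home[0],home[1],0])+du*DX+vb*DY+[0,0,zb]-kd*lf+(h-.040)*up
    R=Ro.from_rotvec(phi*DX).as_matrix()@Rz(YAW+yawrel); return p,R
E
python3 - <<'E'
from h import *
keycloud('c1',H1)
q=sense()['joint_pos']
for phi in(.3,0):
  for y in (-.07,-1,-2,-2.9): 
    p,R=kpose(H1,phi,y,.095); j=inverse_kinematics(p,R); print(phi,y,p.round(3),None if j is None else np.round(j,2))
E
```

```text
key [289. 177.] 411 top -0.0052 -0.0601 z [0.1418 0.1572 0.1617] rect [-0.0047 -0.0605] [0.0084 0.0374] 87.6
0.3 -0.07 [0.533 0.068 0.165] [-0.61  0.44  0.73  2.   -0.72  0.99  2.1 ]
0.3 -1 [0.533 0.068 0.165] [-0.71  0.49  0.87  2.   -0.79  1.04  1.24]
0.3 -2 [0.533 0.068 0.165] [-0.83  0.58  1.07  2.01 -0.9   1.13  0.34]
0.3 -2.9 [0.533 0.068 0.165] [-0.9   0.68  1.23  2.01 -1.    1.24 -0.47]
0 -0.07 [0.532 0.082 0.181] [-0.85  0.42  0.81  1.97 -0.38  0.91  1.71]
0 -1 [0.532 0.082 0.181] [-0.92  0.45  0.91  1.98 -0.44  0.93  0.84]
0 -2 [0.532 0.082 0.181] [-1.04  0.54  1.11  1.98 -0.58  0.98 -0.02]
0 -2.9 [0.532 0.082 0.181] [-1.1   0.64  1.25  1.98 -0.7   1.05 -0.8 ]
```

```bash
python3 - <<'E'
from h import *
du=-.0047;y0=-.05
p,R=kpose(H1,.3,y0,.175,du,.125); movep(p,R); command_gripper(.03,50)
p,R=kpose(H1,.3,y0,.096,du,.125); print(move_l(p,feed=.1,until_force=8)); st('at')
command_gripper(0,50); st('grip')
for phi in(.2,.1,0.):
    p,R=kpose(H1,phi,y0,.096,du,.126); move_l(p,R,feed=.03); st(f'phi {phi}')
shot('wrist','k1'); im=cv2.imread('pics/k1.png'); cv2.imwrite('pics/k1c.png',im)
E
```

```text
False
at t 52.8 p [0.5285 0.0667 0.1653] F [-0.  -0.4 -0.1] T [-0.27 -0.03 -0.02] gap 0.0299 gf 0.0 j7 2.13
grip t 53.1 p [0.5284 0.0667 0.1653] F [ 1.  -1.8 -0.4] T [-0.5  -0.13 -0.09] gap 0.0071 gf 51.4 j7 2.13
phi 0.2 t 53.6 p [0.5274 0.0717 0.1716] F [-0.5  0.3 -2.7] T [-0.5   0.01 -0.02] gap 0.0071 gf 50.9 j7 2.02
phi 0.1 t 54.0 p [0.5272 0.076  0.1768] F [ 0.3  0.1 -3.5] T [-0.29  0.02 -0.02] gap 0.0071 gf 50.9 j7 1.9
phi 0.0 t 54.4 p [0.5269 0.0811 0.1817] F [ 1.1  0.6 -2.1] T [-0.12  0.01 -0.  ] gap 0.0068 gf 50.9 j7 1.8
```

View pics/k1c.png

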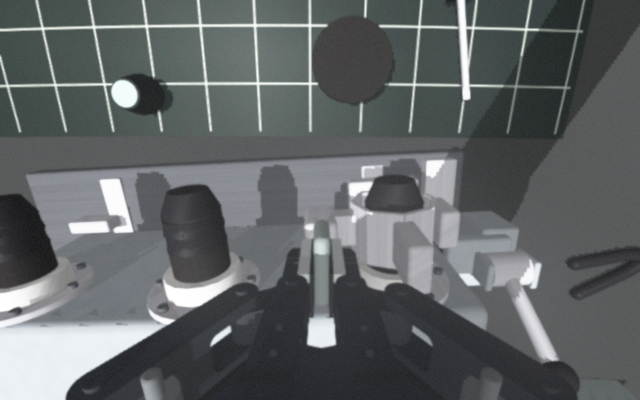

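The k1 picture shows the key blade at (320,270), gripped, and the band upright on the stub with its lug at (410,250). Next: nudge it to the collar and turn.

```bash
cat >> h.py <<'E'
def turn(home,du,y0,y1,h=.096,tmax=.9,step=.3,zb=.126):
    n=int(np.ceil(abs(y1-y0)/step))
    for y in np.linspace(y0,y1,n+1)[1:]:
        p,R=kpose(home,0,y,h,du,zb); move_l(p,R,feed=.002 if False else .15); s=sense()
        st(f'y {y:.2f}')
        if abs(s['ft_torque'][2])>tmax: print('stiff'); break
    return y
E
python3 - <<'E'
from h import *
p,R=kpose(H1,0,-.05,.096,0.002,.126); print(move_l(p,R,feed=.02,until_force=8)); st('nudged')
s=sense()['position']; du=(s-kpose(H1,0,0,.096)[0])@DX; du=min(du,.001); print(du)
print(turn(H1,du,-.05,-2.75))
E
```

```text
False
nudged t 54.9 p [0.5332 0.0812 0.1817] F [-3.5 -2.  -2.7] T [-0.5   0.63  0.03] gap 0.007 gf 50.9 j7 1.8
0.001
y -0.32 t 55.3 p [0.5328 0.0815 0.1819] F [-2.1 -1.4 -3. ] T [-0.53  0.5   0.02] gap 0.0068 gf 50.9 j7 1.58
y -0.59 t 55.7 p [0.5327 0.0816 0.182 ] F [-3.  -2.6 -1.7] T [-0.65  0.74  0.04] gap 0.007 gf 51.0 j7 1.36
y -0.86 t 56.1 p [0.5326 0.0814 0.182 ] F [-4.1 -3.3 -1. ] T [-0.75  0.93  0.07] gap 0.0067 gf 51.1 j7 1.15
y -1.13 t 56.5 p [0.5325 0.0812 0.182 ] F [-4.5 -3.9 -0.2] T [-0.89  1.03  0.  ] gap 0.0067 gf 51.3 j7 0.93
y -1.40 t 57.0 p [0.5323 0.081  0.182 ] F [-4.6 -4.3  0.1] T [-0.94  1.16  0.1 ] gap 0.0071 gf 51.3 j7 0.69
y -1.67 t 57.4 p [0.5322 0.0808 0.182 ] F [-5.3 -3.7  0.5] T [-1.04  1.31  0.03] gap 0.0069 gf 51.3 j7 0.43
y -1.94 t 57.8 p [0.532  0.0807 0.1819] F [-6.  -3.2  0.9] T [-1.09  1.38  0.09] gap 0.0071 gf 51.4 j7 0.17
y -2.21 t 58.2 p [0.5319 0.0808 0.1819] F [-5.2 -4.3  1.8] T [-1.09  1.42  0.04] gap 0.0068 gf 51.4 j7 -0.09
y -2.48 t 58.6 p [0.5318 0.0809 0.1819] F [-5.8 -3.   0.6] T [-0.96  1.44  0.05] gap 0.0073 gf 51.4 j7 -0.36
y -2.75 t 59.0 p [0.5316 0.0812 0.1817] F [-6.  -3.3  1.1] T [-0.83  1.46 -0.01] gap 0.0072 gf 51.3 j7 -0.63
-2.75
```

```bash
python3 - <<'E'
from h import *
y=turn(H1,.001,-2.75,-3.1,tmax=.35,step=.06); sleep(.2); st()
E
```

```text
y -2.81 t 59.3 p [0.5316 0.0813 0.1817] F [-6.8 -2.3  0.2] T [-0.8   1.51 -0.07] gap 0.0067 gf 51.4 j7 -0.68
y -2.87 t 59.5 p [0.5315 0.0814 0.1817] F [-7.  -3.7  1.3] T [-0.76  1.52 -0.01] gap 0.007 gf 51.4 j7 -0.74
y -2.92 t 59.8 p [0.5315 0.0815 0.1817] F [-6.6 -2.8  1.8] T [-0.81  1.53 -0.02] gap 0.0071 gf 51.4 j7 -0.8
y -2.98 t 60.0 p [0.5315 0.0815 0.1816] F [-6.8 -2.5  1.8] T [-0.71  1.48  0.1 ] gap 0.0069 gf 51.4 j7 -0.86
y -3.04 t 60.3 p [0.5315 0.0816 0.1816] F [-6.9 -2.5  0.7] T [-0.66  1.57  0.01] gap 0.0071 gf 51.4 j7 -0.92
y -3.10 t 60.5 p [0.5314 0.0817 0.1816] F [-7.1 -1.9  1.8] T [-0.67  1.63  0.08] gap 0.0068 gf 51.4 j7 -0.97
 t 60.8 p [0.5314 0.0817 0.1816] F [-7.2 -1.7  1.1] T [-0.65  1.64  0.04] gap 0.0071 gf 51.4 j7 -0.97
```

No torque rise showed, so I release and look.

```bash
python3 - <<'E'
from h import *
p,R=kpose(H1,0,-3.1,.096,-.001); move_l(p,R,feed=.02)
command_gripper(.03); sleep(.2); st('rel'); move_l(sense()['position']+[0,0,.10],feed=.2)
look_on('c2',H1); keycloud('c2',H1)
im=cv2.imread('pics/c2.png'); cv2.imwrite('pics/c2c.png',cv2.resize(im[100:260,220:420],None,fx=3,fy=3,interpolation=2))
E
```

```text
rel t 61.5 p [0.5311 0.0818 0.1821] F [0.  0.1 0. ] T [-0.02  0.05  0.02] gap 0.0303 gf 0.0 j7 -0.98
c2 uv [ 0.0015 -0.0445] 0.0371 0.0082 ang 0.165 z 0.1799 238 [299. 186.]
c2 uv [-0.001   0.0015] 0.0265 0.0121 ang 0.067 z 0.1819 251 [339. 184.]
key [292. 194.] 578 top 0.0001 -0.0447 z [0.1381 0.16   0.1798] rect [ 0.0017 -0.0444] [0.0369 0.008 ] 9.8
```

View pics/c2c.png

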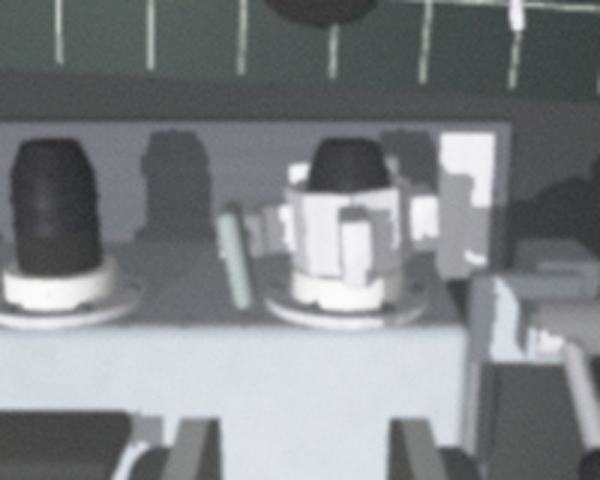

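The c2c crop shows band 1 standing upright against the collar by itself. The key is at (235,260), 0.10 rad off the lug's direction, so the screw is at about 3.04 rad and snug. Now band 2 and the right stub.

```bash
python3 - <<'E'
from h import *
l,k=band('b2',[.504,-.405]); z0=pick(l,k); print(z0)
if sense()['finger_gap']>.008 and place(H3,z0):
    letgo(); look_on('c3',H3); keycloud('c3',H3)
E
```

```text
b2 [ 0.3949 -0.4217] 0.0221 0.0078 -0.181 141
b2 [ 0.4999 -0.4511] 0.0372 0.0081 -0.42 201
b2 [ 0.5046 -0.4054] 0.0261 0.0119 -0.102 211
yaw -0.10384013484356515 lug -0.10157749134947558 screw~ 0.3162548849888043 dist 0.04592042472798275
False
down t 68.4 p [ 0.505  -0.406   0.0928] F [-0.4  0.2  0.2] T [ 0.03 -0.01 -0.  ] gap 0.0317 gf 0.0 j7 2.5
grip t 68.8 p [ 0.5051 -0.4059  0.093 ] F [ 0.2 -1.5  2.2] T [0.03 0.05 0.  ] gap 0.0109 gf 62.3 j7 2.5
up t 69.7 p [ 0.5045 -0.4049  0.2513] F [-0.3  0.2 -4.3] T [-0.02  0.02 -0.06] gap 0.011 gf 61.6 j7 2.39
0.0929603245453504
front t 71.4 p [ 0.4617 -0.1272  0.1831] F [ 0.1 -0.6 -2.5] T [ 0.01 -0.02 -0.01] gap 0.0108 gf 61.6 j7 2.06
on False t 72.6 p [ 0.5249 -0.1229  0.1829] F [-0.6 -0.3 -2.8] T [-0.04 -0.   -0.  ] gap 0.011 gf 61.6 j7 2.08
collar True t 73.3 p [ 0.5437 -0.1215  0.1816] F [-0.2 -0.5 -3.2] T [-0.03 -0.01 -0.01] gap 0.0104 gf 61.6 j7 2.08
rel t 73.8 p [ 0.543  -0.1214  0.1813] F [ 0.2  0.  -0.3] T [ 0.   -0.    0.02] gap 0.0297 gf 0.0 j7 2.08
c3 uv [-0.0008 -0.0414] 0.0379 0.0085 ang -0.329 z 0.1838 256 [300. 186.]
c3 uv [-0.0012  0.0045] 0.0252 0.0123 ang 0.008 z 0.1815 259 [341. 186.]
key [296. 185.] 277 top 0.0051 -0.0439 z [0.1433 0.1733 0.184 ] rect [ 0.0025 -0.0424] [0.0078 0.031 ] 72.1
```

Band 2 is on the right stub at the collar, almost upright (lug at uv (-1,+4.5) mm), with its key at −0.33 rad. Grip and turn it the same way.

```bash
python3 - <<'E'
from h import *
y0=-.33; du=-.0008
p,R=kpose(H3,-.08,y0,.175,du); movep(p,R); command_gripper(.03,50)
p,R=kpose(H3,-.08,y0,.096,du); print(move_l(p,feed=.1,until_force=8)); st('at')
command_gripper(0,50); st('grip')
p,R=kpose(H3,0,y0,.096,du); move_l(p,R,feed=.03)
p,R=kpose(H3,0,y0,.096,.002); print(move_l(p,R,feed=.02,until_force=8)); st('nudged')
print(inverse_kinematics(*kpose(H3,0,-3.08,.096,.001)))
turn(H3,.001,y0,-3.08,tmax=.5)
p,R=kpose(H3,0,-3.08,.096,-.001); move_l(p,R,feed=.02)
command_gripper(.03); sleep(.2); st('rel'); move_l(sense()['position']+[0,0,.10],feed=.2)
look_on('c4',H3); keycloud('c4',H3)
im=cv2.imread('pics/c4.png'); cv2.imwrite('pics/c4c.png',cv2.resize(im[100:260,220:420],None,fx=3,fy=3,interpolation=2))
E
```

```text
False
at t 76.8 p [ 0.5453 -0.1634  0.1861] F [-0.1 -0.2  1.1] T [ 0.09 -0.02  0.03] gap 0.0299 gf 0.0 j7 1.77
grip t 77.1 p [ 0.5452 -0.1638  0.1861] F [ 0.6 -1.8  1.3] T [-0.32 -0.07  0.04] gap 0.0067 gf 51.4 j7 1.77
False
nudged t 77.7 p [ 0.5472 -0.1686  0.1823] F [-2.9 -4.6  3.5] T [-0.96  0.72  0.03] gap 0.0068 gf 51.9 j7 1.85
[-0.55146495  0.61148583  1.11487147  1.90367483 -0.64072146  1.03974082
 -0.61240728]
y -0.60 t 78.2 p [ 0.5466 -0.1686  0.1825] F [-2.9 -5.1  3.3] T [-0.97  0.57 -0.01] gap 0.007 gf 51.9 j7 1.62
y -0.88 t 78.6 p [ 0.5464 -0.1688  0.1825] F [-2.8 -5.2  4.6] T [-1.07  0.68 -0.1 ] gap 0.0071 gf 51.9 j7 1.39
y -1.16 t 79.0 p [ 0.5461 -0.1691  0.1825] F [-3.3 -5.8  5. ] T [-1.13  0.81  0.02] gap 0.0066 gf 52.0 j7 1.16
y -1.43 t 79.4 p [ 0.5459 -0.1693  0.1825] F [-3.4 -6.   5.2] T [-1.08  0.91 -0.  ] gap 0.0068 gf 52.0 j7 0.93
y -1.71 t 79.9 p [ 0.5457 -0.1693  0.1825] F [-3.  -5.8  5.2] T [-1.2   0.99 -0.04] gap 0.0069 gf 52.1 j7 0.71
y -1.98 t 80.3 p [ 0.5455 -0.1694  0.1825] F [-5.1 -5.4  5.4] T [-1.15  1.09  0.02] gap 0.0071 gf 52.1 j7 0.49
y -2.26 t 80.7 p [ 0.5453 -0.1693  0.1824] F [-4.7 -5.2  6.4] T [-1.13  1.26 -0.01] gap 0.0071 gf 52.1 j7 0.27
y -2.53 t 81.1 p [ 0.5451 -0.1691  0.1824] F [-5.1 -6.4  6. ] T [-1.05  1.3   0.  ] gap 0.007 gf 52.1 j7 0.02
y -2.81 t 81.6 p [ 0.5448 -0.1688  0.1822] F [-6.6 -5.7  5.1] T [-0.92  1.25 -0.09] gap 0.0073 gf 52.0 j7 -0.23
y -3.08 t 82.0 p [ 0.5446 -0.1685  0.182 ] F [-6.1 -3.8  5. ] T [-0.93  1.39  0.04] gap 0.0069 gf 52.0 j7 -0.5
rel t 82.8 p [ 0.545  -0.1675  0.1819] F [-0.1  0.9  0.8] T [-0.01 -0.02  0.02] gap 0.0301 gf 0.0 j7 -0.5
c4 uv [ 0.0005 -0.0454] 0.0366 0.008 ang 0.061 z 0.1796 228 [298. 185.]
c4 uv [-0.0007  0.0003] 0.0254 0.0114 ang 0.028 z 0.1818 252 [338. 185.]
key [299. 186.] 375 top 0.0002 -0.0452 z [0.1397 0.1772 0.1797] rect [ 0.0005 -0.0454] [0.0366 0.008 ] 3.4
```

View pics/c4c.png

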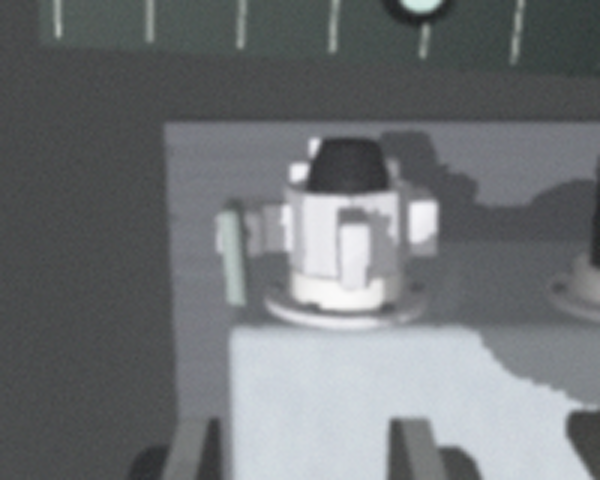

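The c4c crop shows band 2 upright at the collar, its key at (232,255) parallel to the lug, so the screw is at about 3.1 rad. Last overall check from above, with the arm out of the way, including for any third silver band that was hidden before.

```bash
python3 - <<'E'
from h import *
movep([.5,.2,.40],Rz(YAW)); shot('wrist','f1')
a=np.load('pics/f1.npz');C=cloud('wrist',a['d'],a['p'],a['R']);im=a['im'].astype(int);x,y,z=C[...,0],C[...,1],C[...,2]
m=(im.max(2)<80)&(z>.11)&(z<.17)&(x>.56)&(x<.68)&(y>.22)&(y<.3)
X=C[m];A=np.c_[2*X,np.ones(len(X))];c=np.linalg.lstsq(A,(X**2).sum(1),rcond=None)[0];print('ball',c[:3],len(X))
look_on('f2',H1)
movep([.55,.0,.50],Rz(YAW)); shot('scene','f_sc'); shot('top','f_top')
A=cv2.imread('pics/f_sc.png');B=cv2.imread('pics/f_top.png');cv2.imwrite('pics/fin.png',np.vstack([A[80:380,60:560],B[60:300,80:580]]))
E
```

```text
ball [0.63109351 0.25083098 0.14747887] 47
f2 uv [ 0.002  -0.0444] 0.0379 0.008 ang 0.17 z 0.18 233 [298. 186.]
f2 uv [-0.0013  0.0013] 0.0257 0.0119 ang 0.095 z 0.1818 251 [338. 184.]
```

View pics/fin.png

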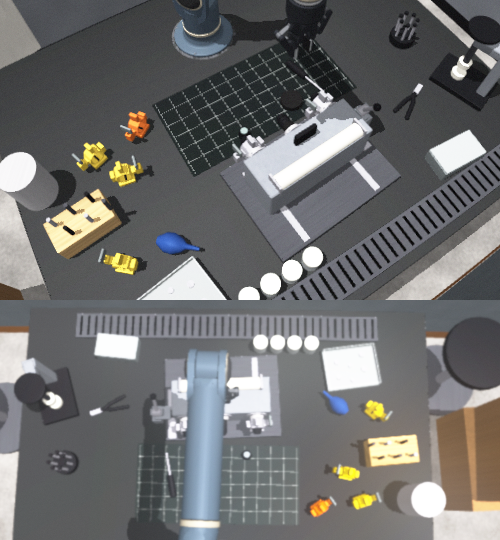

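The final picture shows both bands on the outer stubs (scene part (320,103) and (247,147)), no silver band left on the bench, the lever locked and the bystanders in place. Handing in.

```bash
python3 - <<'E'
from h import *
st(); print(finish_job())
E
```

```text
t 88.6 p [0.5495 0.0027 0.4979] F [-0.8  0.2 -0.2] T [ 0.04 -0.02 -0.01] gap 0.0301 gf 0.0 j7 1.65
the job is handed in; nothing more can be done
None
```

I handed the job in at 88.6 s; the rig gave no verdict. The manifold is locked at its front stop, and the only two real bands on the bench are snug at the collars of the left and right stubs (screws about 3.0 and 3.1 rad by camera; I felt no clear stiffening as I turned them).

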